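# Seat a pattern board in the copy-carver's holder with its two levers

### The arm

A 6-joint arm with a two-finger parallel gripper is mounted at the origin on the work surface. World frame = base frame: x ahead of the robot, y to its left, z up, the work surface at z = 0. Lengths are in m, angles in rad, forces in N, time in s.
With the tool pointing down it reaches from about 0.3 to 0.85 m from the base axis. Payload 4.2 kg.
Tool frame: the origin (TCP) lies at the very end of the fingers, on their centre line; the grasp point (between the pads) lies 19 mm behind it (arm.tcp_to_grasp is the distance from the TCP to the grasp point, in m); z points along the fingers, y is the line along which they close (so a half turn about z gives the same grasp; the last joint's range is limited). The gripper opens to 91 mm and grips with 3 to 60 N. Pads are 32 mm wide; open, the fingers measure 118 mm over their backs; the gripper's body (76 mm by 178 mm) begins 60 mm behind the grasp point.
Start: joints at [1.128, 0.32, 1.565, -0, 1.257, -0.02], TCP at [0.236, 0.524, 0.178] pointing down, gripper open.
Joint ranges: [-3.11, 3.11], [-0.84, 2.01], [0.21, 2.61], [-1.34, 4.49], [0.05, 2.63], [-2.56, 2.56]. Speed limits (rad/s): [2.57, 2.57, 3.14, 3.14, 3.14, 3.14].

### API

Orientations are given as a 3x3 rotation matrix whose columns are the frame's x, y, z axes.
In Python, from bench import arm gives the robot as it stands.
- The arm moves only by the tool jog_arm, never from a script. Its argument "targets" is a list of rows, each a list of 3 entries, a list of its own where there are three numbers: the opening in per cent of the stroke, from 0 (shut) to 100 (fully open), then the shift along the world's x, y, z in mm, then the turn about the world's z in degrees. In form: [[jaw, [x, y, z], turn], ...]. A call has 1 to 10 rows; each row shifts and turns the commanded pose from where the row before left it; what a row does not reach is not made up. A row lasts 1/10 s, in which the tool goes at most 50 mm and 8.59 degrees, less where a joint would pass 70% of its speed; a pose out of reach is approached as far as the arm can. A call with a gripper value outside its range is refused whole. The fingers move at their own pace and stop on an object; "newtons" is the grip in N (left out, the last holds). Time passes only in rows, so rows that do not move let the fingers close. It gives the time, the measured TCP pose, the force, the opening and the grip force at its end, in the units of the state.
- arm.observe(): the state, without advancing time (a new reading comes with each control period).
- arm.camera(name): name is "side" or "top"; returns the picture (420x560x3 uint8, blue, green, red); there is no depth.
- arm.camera_model(name): a dict with "camera_matrix" (3x3 intrinsics, pixels), "extrinsics" (4x4, takes a point from camera to world coordinates). Camera axes: x right, y up, looking along -z (the intrinsics and any distortion apply to the point x, -y, -z); pixel columns grow to the right and rows downward; lengths in m; the calibration is good to about 2 mm. A picture is of the moment at which its call begins. camera_model takes no time and is no camera call.
- arm.close_job(): hands the job in; it is judged then, once.
The state is a dict: "clock": time; "joint_pos": joint angles; "joint_vel": joint speeds; "tau": joint torques, N m; "ee_pos": TCP position; "orientation": TCP orientation; "wrist_force": force on the tool from outside, world axes, zero at the start; "wrist_torque": the same for the moment, N m; "opening": finger opening in m; "grasp_force": force on a finger pad.
Only numpy, scipy, OpenCV 4.12 (cv2) and the standard library are available. Lean on these libraries where they do the work, as an engineer would, in place of code of your own. Each camera call takes 0.05 s, during which the arm holds its last target. There are 200 camera calls.

### The job

Take the wooden pattern board with the steel lugs out of the rack, stand it down between the guides of the pattern holder while both levers are still swung out, then swing the two levers inward until their noses have pressed the board fully home against its sprung pads at both ends. Press each lever gently, stopping as soon as it comes up firm, let everything go, and leave the other things on the bench as they are.

Things in the scene. Friction and masses are not known exactly. Their poses are not given: they have to be found in the camera images.
- board: The pattern board: light wood, 14 mm thick (x), 120 mm long (y), 100 mm tall (z), 0.16 to 0.26 kg, a carved scroll on one face. Origin: centre of its underside. At each end a steel lug sticks out 20 mm (8 mm thick, 16 to 24 mm above the underside) and a 4 mm steel shoe 8 mm. It starts upright in a slot of the rack; pinch it across its thickness at the middle of its top edge. Either way round is right.
- plain_board: A shorter plain wooden board without lugs, 14 x 110 x 75 mm tall, in the other slot of the rack; not to be used or disturbed. Origin: centre of its underside.
- rack: Wooden rack, 150 (x) x 110 (y) mm, fixed. Origin: centre of its underside. Two slots along its y, centred 42 mm either side of the middle in x, floor 10 mm and walls 44 mm above the bench, 17 mm wide inside.
- holder: Pattern holder, grey metal, fixed: base 90 (x) x 230 (y) x 12 mm. Origin: centre of its underside. The board stands in it upright and centred, its length along the holder's y. An end bracket at each end (inner face 62 mm from the middle: 2 mm play each end; 46 mm high, flared lip to 58 mm) carries a lever; the board's lugs pass through the bracket's 12 mm gap.
- lever_left (a joint): Lever at the holder's +y end: 0 upright, positive swung outward, range -0.4 to 0.85 rad, starts at 0.6 to 0.72 where its foot carries the lug about 5 to 13 mm above home. Swung in, its nose (23 mm inward of the hinge) presses the lug down. It stays where left. Board home is anywhere from -0.2 to 0.2 rad, by the hidden pad height: it must be felt as a steep rise in force.
- lever_right (a joint): The same for the lever at the holder's -y end: 0 upright, positive swung outward (top towards the holder's -y).
- lever_left_bar (a point): Middle of the left lever's cross bar, a steel rod of 14 mm diameter, 34 mm long along the holder's x, at the lever's upper end 72 mm from the hinge; push it inward from its outer side. Moving it takes about 3 to 8 N; then it comes up firm, rising about 1.5 to 3 N per mm: a steady 10 to 12 N is home, more than 18 N is too hard.
- lever_right_bar (a point): The same for the right lever.
- scroll: Loose carved wooden scroll, about 100 mm across, 25 mm high; leave alone.
- gouge: Loose carving gouge, 230 mm long; leave alone.
- gouge_wide: Another loose gouge, 230 mm long; leave alone.
- mallet: Round wooden mallet standing on its head, 80 mm across, 200 mm tall; leave alone.
- cup: White cup, 72 mm across, 85 mm tall; leave alone.
- glue: White glue bottle, 56 mm across, 160 mm tall; leave alone.
- dividers: Wooden proportional dividers with a brass wing screw, 170 mm long; leave alone.
- guides (a point): Centre of the mouth between the four aluminium face guides, 71 mm above the bench. The guides stand 34 to 56 mm either side of the middle in the holder's y, leave an 18 mm gap for the 14 mm board and are flared at the top.
- lever_left_hinge (a point): Hinge of the left lever, 92 mm from the holder's middle towards +y, 18 mm above the bench; its axis runs along the holder's x.
- lever_right_hinge (a point): The same for the right lever, towards -y.
- pad_left: Sprung pad of the holder under the board's +y end, 48 to 69 mm from the middle; origin: the sleeve's foot, 58.5 mm from the middle, 12 mm above the bench. Its brass tip rises out of the sleeve to a height set by a hidden screw, 17 to 23 mm above the bench, different each time and at each end, yields 2.5 mm under the board's end (4 N rising to 7.5 N), then is hard: there the board is home. The board's weight does not press it down.
- pad_right: The same under the board's -y end; its height is set independently.

How it is judged:
On the way:
1. the board stands between the holder's guides, upright, with both levers still swung out (horizontal distance between board and holder below 0.007 m and z of board in the frame of holder below 0.045 m and angle between the y axis of board and the y axis of holder, either way round below 0.15 rad and angle between board's own z axis and vertical below 0.2 rad and value of joint each of lever_left, lever_right above 0.4 rad), for 0.2 s.
At the end, for the whole second after the job is handed in: Both levers are swung in (below 0.33 rad) and hold the board down so that each pad is pressed with more than 5.5 N (within about 1.5 mm of its hard stop); the board stands in the holder, within 7 mm of its middle, underside below 26 mm, upright and in line with it, everything at rest and let go (contact force between board and pad_left above 5.5 N and contact force between board and pad_right above 5.5 N and horizontal distance between board and holder below 0.007 m and z of board in the frame of holder below 0.026 m and angle between the y axis of board and the y axis of holder, either way round below 0.15 rad and angle between board's own z axis and vertical below 0.15 rad and value of joint each of lever_left, lever_right below 0.33 rad and linear speed of board below 0.02 m/s); the robot touches nothing.
It fails at once if a lever is pressed with more than 18 N (contact force between the fingers and lever_left above 18 N or contact force between the fingers and lever_right above 18 N).
It fails at once if a bystander is moved by more than 20 mm (distance of any of plain_board, scroll, gouge, gouge_wide, mallet, cup, glue, dividers from where it was at the start of the episode above 0.02 m).
It also fails if it takes over 72 s, if anything falls off the work surface, if the arm or the gripper's body presses on something with over 40 N, if the wrist force passes 120 N, or if a joint passes its speed limit or range.

## Working session

There is one attempt and no reset: what is moved stays moved. The work goes in short steps, Python scripts to look and compute and a tool call to move; the robot and the scene stay as the last step left them, time stands still between calls to the robot, and variables do not carry over. Pictures are saved under pics/ and viewed, at most 10 in all, crops included, and the job is handed in when it is done.

Besides the shell and the picture viewer there is one more tool, called after "Request:" as name([rows], argument=value, ...), one row to a line, values as JSON. jog_arm: Moves the arm, as the interface text tells. Its arguments: {"type":"object","properties":{"targets":{"type":"array","items":{"type":"array"}},"newtons":{"type":"number"}},"required":["targets"]}

```bash
mkdir -p pics
python3 - <<'E'
from bench import arm
import cv2
for n in("top","side"):
    cv2.imwrite(f"pics/{n}0.png",arm.camera(n)); m=arm.camera_model(n); print(n,m["camera_matrix"],m["extrinsics"],m.keys())
o=arm.observe();print({k:o[k] for k in("clock","ee_pos","orientation","opening","wrist_force")},arm.tcp_to_grasp)
E
```

```text
top [[440.96991533   0.         274.06433179]
 [  0.         440.96991533 206.61663771]
 [  0.           0.           1.        ]] [[-0.01132268  0.99656846 -0.08199448  0.50850204]
 [-0.99945519 -0.0087368   0.03182767  0.00358617]
 [ 0.03100208  0.08231019  0.99612444  1.26987548]
 [ 0.          0.          0.          1.        ]] dict_keys(['camera_matrix', 'extrinsics'])
side [[514.83954198   0.         277.57245272]
 [  0.         514.83954198 208.21929982]
 [  0.           0.           1.        ]] [[ 0.99433809  0.05718869 -0.08956127  0.45686389]
 [-0.10537272  0.63950835 -0.76152851 -1.10017763]
 [ 0.01372437  0.76665411  0.64191363  0.99866491]
 [ 0.          0.          0.          1.        ]] dict_keys(['camera_matrix', 'extrinsics'])
{'clock': 0.1, 'ee_pos': array([0.23571916, 0.5239296 , 0.17722307]), 'orientation': array([[-9.11953016e-01,  4.10294134e-01, -6.47835135e-04],
       [ 4.10294645e-01,  9.11951941e-01, -1.40039051e-03],
       [ 1.62224974e-05, -1.54289364e-03, -9.99998810e-01]]), 'opening': 0.0914133399768077, 'wrist_force': array([-0.82111804,  0.50445755, -0.43800064])} 0.0188
```

View pics/top0.png

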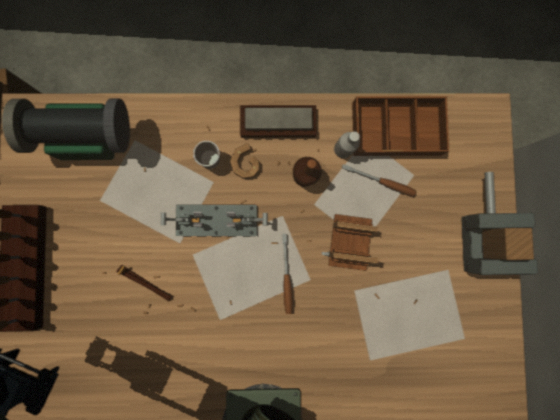

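View pics/side0.png

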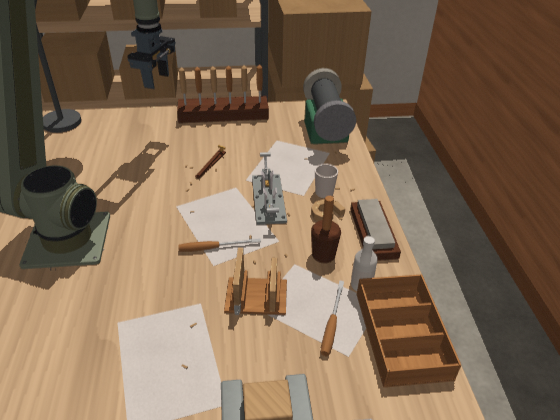

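The top view shows the holder at about (217,221), with its lever bars at (165,218) and (272,224), and the rack at (352,243). A lug seems to show at (327,255), so I'll zoom in.

Run:
```python
import cv2,numpy as np
t=cv2.imread("pics/top0.png");s=cv2.imread("pics/side0.png")
f=lambda a,k:cv2.convertScaleAbs(cv2.resize(a,None,fx=k,fy=k,interpolation=cv2.INTER_CUBIC),alpha=1.5)
a=f(t[190:280,150:290],5);b=f(t[205:280,310:400],5)
c=np.zeros((460,800,3),np.uint8);
cv2.imwrite("pics/t1.png",f(t[190:285,150:400],3.2))
A=f(s[235:330,210:300],4);B=f(s[145:245,240:300],4)
c=np.zeros((400,610,3),np.uint8);c[:380,:360]=A;c[:400,365:605]=B
cv2.imwrite("pics/s1.png",c)
```

```text
(no output)
```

View pics/t1.png

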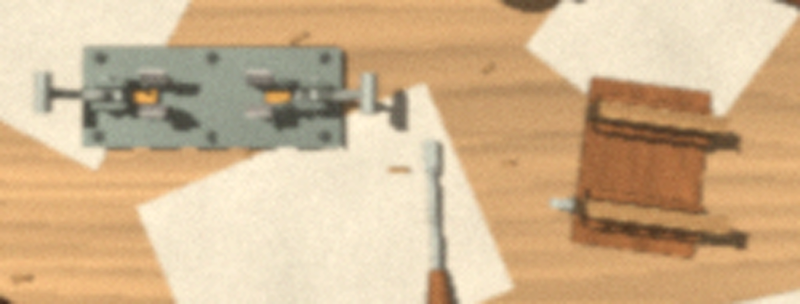

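View pics/s1.png

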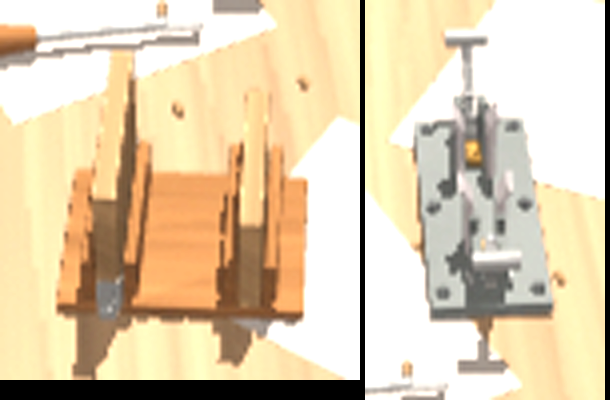

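The crops show that the lugged, taller board is in the near slot of the rack, with its lug at top crop (563,204) and its top strip running from (585,205) to (738,232). The holder base corners are at crop (83,46) to (345,148). I'll measure these with masks.

```bash
cat > h.py <<'E'
import numpy as np,cv2
from bench import arm
M={n:arm.camera_model(n) for n in("top","side")}
def ray(n,p):
    K,E=M[n]["camera_matrix"],M[n]["extrinsics"]
    d=np.linalg.inv(K)@[p[0],p[1],1]; return E[:3,3],E[:3,:3]@(d*[1,-1,-1])
def onz(n,p,z):
    o,d=ray(n,p); return o+d*(z-o[2])/d[2]
def proj(n,P):
    K,E=M[n]["camera_matrix"],M[n]["extrinsics"]
    c=E[:3,:3].T@(np.array(P)-E[:3,3]); q=K@(c*[1,-1,-1]); return q[:2]/q[2]
E
python3 - <<'E'
from h import *
t=cv2.imread("pics/top0.png");h=cv2.cvtColor(t,cv2.COLOR_BGR2HSV)
def blob(n,m,roi,z,show=True):
    x0,y0,x1,y1=roi; mm=np.zeros(m.shape,np.uint8); mm[y0:y1,x0:x1]=m[y0:y1,x0:x1]
    c=max(cv2.findContours(mm,cv2.RETR_EXTERNAL,cv2.CHAIN_APPROX_NONE)[0],key=cv2.contourArea)
    P=np.array([onz(n,p[0],z)[:2] for p in c],np.float32)*1000
    r=cv2.minAreaRect(P); print(np.round(r[0],1),np.round(r[1],1),round(r[2],2),cv2.boundingRect(c)); return mm
print(t[210,180],t[215,190],t[222,340],t[258,350],t[255,345],t[240,350])
m=((h[...,1]<75)&(h[...,2]<135)&(h[...,2]>50)).astype(np.uint8)*255
m=cv2.morphologyEx(m,cv2.MORPH_OPEN,np.ones((9,9)))
a=blob("top",m,(170,195,265,245),.012)
# board tops: bright strip in rack region
for roi in((325,205,392,238),(325,240,392,275)):
    for r in range(roi[1],roi[3],2): print(r,h[r,338:382:4,0],h[r,338:382:4,1],h[r,338:382:4,2])
E
```

```text
[ 94 104 101] [53 62 61] [ 52  84 118] [ 62  98 130] [ 61  98 129] [ 45  74 114]
[575.6 126.2] [234.7  89.2] 88.47 (176, 204, 83, 33)
205 [19 20 20 20 20 20 21 20 20 21 19] [43 41 43 42 42 43 43 44 42 42 44] [165 163 161 162 159 153 154 158 162 162 164]
207 [19 22 19 20 19 19 20 20 19 19 19] [43 41 44 39 40 41 43 43 43 40 40] [165 162 164 162 159 156 154 161 161 161 161]
209 [19 19 20 20 20 21 19 20 20 19 20] [43 44 39 42 44 42 44 41 45 43 42] [166 168 163 162 158 157 157 157 159 160 165]
211 [20 20 20 20 20 23 20 19 19 21 22] [44 43 44 42 42 42 40 45 43 41 41] [167 165 162 164 162 158 158 159 159 162 162]
213 [19 19 20 21 20 18 20 22 21 22 20] [53 44 43 41 40 41 42 42 42 43 42] [155 157 160 163 159 160 158 158 162 159 164]
215 [13 14 15 19 18 20 20 20 20 20 20] [141 113  86  56  51  45  42  40  46  45  42] [112 117 125 141 149 154 157 160 156 158 164]
217 [13 12 12 14 13 13 15 19 20 20 21] [159 156 153 147 135 110  75  52  47  46  41] [106 108 110 106 117 121 125 147 152 160 163]
219 [13 14 13 12 13 13 13 12 13 20 20] [159 158 154 155 154 155 148 145 119  42  44] [101  97 109 102 11
[... 2852 characters left out ...]
[110 111 105  88  74  83  69  89  62  70  67]
266 [13 13 12 12 13 13 12 13 16 15 14] [152 156 157 157 164 161 163 146 120 116 115] [111 111 115  99 112 114 111  94 100  86  84]
268 [15 15 15 14 13 12 13 14 16 15 17] [122 119 127 143 152 157 165 150 115 119 120] [136 135 131 102 116 112 122 109 148 146 147]
270 [16 16 16 15 14 15 15 15 16 15 16] [119 120 116 120 122 123 130 124 118 116 118] [143 142 147 142 138 135 129 125 149 149 151]
272 [16 16 16 15 15 16 16 16 15 16 15] [118 116 117 118 122 120 122 114 119 117 119] [145 145 146 145 146 147 146 145 142 142 143]
274 [15 17 16 16 16 15 15 16 16 15 15] [118 122 118 115 119 117 118 118 118 115 117] [151 146 147 148 142 140 143 140 136 138 139]
```

Run:
```python
from h import *
t=cv2.imread("pics/top0.png");h=cv2.cvtColor(t,cv2.COLOR_BGR2HSV).astype(float);V=h[...,2];S=h[...,1]
def cross(v,th,i0):  # first crossing
    s=np.sign(v-th);i=np.where(s[1:]!=s[:-1])[0]
    return i0+i[0]+(th-v[i[0]])/(v[i[0]+1]-v[i[0]]) if len(i) else None
def fit(P):
    P=np.array(P,np.float32);vx,vy,x,y=cv2.fitLine(P,cv2.DIST_HUBER,0,.01,.01).ravel();return (x,y),np.degrees(np.arctan2(vx,vy)), (vx,vy)
# board lower edge: scan up from shadow at row+; bright->dark
for nm,f in(("board",lambda c:254.5+(c-334)*.12),("plain",lambda c:224+(c-334)*.12)):
    lo=[];up=[]
    for c in range(337,377):
        r=int(f(c)); e=cross(V[r+1:r+9,c],100,r+1); 
        if e: lo.append(onz("top",(c,e),.110 if nm=="board" else .085)[:2]*1000)
        e=cross(S[r-6:r+2,c][::-1],146,0)
        if e: up.append(onz("top",(c,r+1-e),.110 if nm=="board" else .085)[:2]*1000)
    print(nm,"lower",fit(lo)[:2],"upper",fit(up)[:2] if len(up)>3 else None)
# holder long edges, saturation
a=[];b=[]
for c in list(range(182,206))+list(range(222,254)):
    e=cross(S[198:210,c],70,198); a.append(onz("top",(c,e),.012)[:2]*1000) if e else 0
    e=cross(S[230:245,c][::-1],62,0); b.append(onz("top",(c,244-e),.006)[:2]*1000) if e and c<195 else 0
print("hold +x",fit(a)[:2],"-x",fit(b)[:2])
for rr in(206,208,210,212,230,232,234): print(rr,S[rr,170:182],S[rr,252:264])
print("board ends"); 
for rr in (255,256,257): print(rr,S[rr,318:342],V[rr,318:342])
for rr in (258,259,260,261): print(rr,S[rr,370:392],V[rr,370:392])
```

```text
board lower ((np.float32(462.12634), np.float32(-240.57997)), np.float32(8.41759)) upper ((np.float32(477.52182), np.float32(-239.17404)), np.float32(8.267163))
plain lower ((np.float32(545.4828), np.float32(-249.67706)), np.float32(7.912335)) upper ((np.float32(560.76807), np.float32(-247.78612)), np.float32(8.266835))
hold +x ((np.float32(619.51276), np.float32(68.976524)), np.float32(0.6436608)) -x ((np.float32(531.8123), np.float32(206.51454)), np.float32(176.98947))
206 [43. 41. 44. 40. 43. 38. 29. 25. 26. 23. 28. 23.] [ 30.  23.  23.  28.  45.  99. 114. 116. 116. 116. 116. 116.]
208 [45. 38. 36. 42. 38. 39. 28. 25. 27. 28. 28. 20.] [ 22.  27.  24.  30.  43.  86. 111. 120. 120. 110. 120. 116.]
210 [41. 41. 39. 41. 39. 38. 28. 27. 23. 27. 25. 24.] [ 29.  23.  20.  26.  34.  89. 111. 111. 121. 112. 117. 117.]
212 [41. 44. 41. 41. 42. 38. 28. 25. 23. 23. 27. 26.] [ 22.  25.  27.  30.  34.  87. 117. 114. 116. 115. 106.  91.]
230 [40. 43. 41. 41. 43. 39. 31. 26. 33. 23. 25. 26.] [27. 23. 28. 24. 29. 43. 47. 44. 39. 39. 41. 41.]
232 [41. 40. 42. 42. 42. 38. 26. 23. 24. 25. 18. 28.] [3
[... 1132 characters left out ...]
149. 148.]
259 [131. 129. 131. 135. 132. 129. 131. 127. 121. 124. 120. 122. 117. 116.
 122. 117. 118. 117. 117. 120. 118. 117.] [130. 128. 128. 127. 129. 132. 132. 137. 141. 144. 151. 148. 153. 152.
 152. 151. 153. 153. 155. 151. 151. 153.]
260 [129. 133. 133. 128. 134. 130. 134. 128. 126. 119. 122. 120. 117. 117.
 115. 119. 117. 119. 117. 118. 118. 117.] [130. 128. 127. 129. 126. 131. 131. 133. 136. 144. 149. 151. 150. 152.
 153. 152. 150. 152. 151. 154. 151. 153.]
261 [135. 134. 134. 134. 129. 135. 134. 130. 124. 122. 121. 116. 116. 118.
 116. 118. 117. 120. 116. 117. 121. 119.] [119. 122. 122. 126. 127. 127. 126. 124. 115. 123. 131. 143. 143. 147.
 147. 145. 148. 145. 147. 146. 148. 143.]
```

Run:
```python
from h import *
t=cv2.imread("pics/top0.png");h=cv2.cvtColor(t,cv2.COLOR_BGR2HSV).astype(float)
R=lambda p,z:np.round(onz("top",p,z)*1000,1)
print("board ends",R((333.2,255.8),.11),R((377.5,259.5),.11))
print("hold ends",R((175.4,220),.012),R((256.6,220),.012))
for r in range(208,232,2): print(r,h[r,158:172,1].astype(int),h[r,158:172,2].astype(int),'|',h[r,258:274,1].astype(int),h[r,258:274,2].astype(int))
for q in((150+42.5/3.2,190+91/3.2),(150+369/3.2,190+93/3.2)): print("bar",R(q,.075))
print("brass",R((150+146/3.2,190+97/3.2),.02),R((150+278/3.2,190+98/3.2),.02))
print("mallet",R((310,163),.2),"gougetip",R((284,236),.01))
```

```text
board ends [ 473.  -187.4  110. ] [ 461.8 -304.4  110. ]
hold ends [576.4 243.8  12. ] [574.2  13.7  12. ]
208 [41 41 40 41 41 41 43 41 39 38 42 41 45 38] [163 160 161 162 162 160 161 162 163 160 164 162 164 161] | [111 120 120 110 120 116 116 114 119 117 116 115 114 119 115 120] [ 94 121 127 130 128 128 130 127 129 129 130 129 132 129 129 128]
210 [39 42 43 41 43 42 42 42 42 43 43 40 41 41] [164 165 161 162 161 159 159 159 164 165 165 160 163 162] | [111 111 121 112 117 117 120 120 122 117 122 119 117 119 120 115] [ 99 126 129 134 129 131 130 134 130 133 132 131 133 131 134 135]
212 [44 42 35 34 34 33 37 37 41 41 41 42 41 44] [162 159 152 148 144 145 132 137 148 160 162 163 163 163] | [117 114 116 115 106  91  81  86  90 105 116 115 117 114 115 117] [100 127 134 133 132 132 132 130 128 124 132 135 133 136 135 137]
214 [41 39 36 28 20 20 28 38 44 41 40 40 42 42] [163 158 148 135 137 128  99 100 132 155 161 161 157 164] | [115 115 117 110  78  39  25  27  37  80 106 117 119 115 114 118] [106 133 142 141 131 125 135 132 109 102 127 135 141 142 141 143]
216 [41 41 37 29 21 22 29 37 41 4
[... 1291 characters left out ...]
39 40 39 42 45 41 42 43 44 47 48] [123 155 168 170 164 162 160 158 156 159 161 165 159 132  86  75]
228 [42 40 40 45 39 42 42 41 41 41 42 40 42 41] [164 165 165 166 165 164 163 163 163 163 165 165 165 166] | [40 43 40 42 40 39 40 42 41 42 41 42 41 47 51 48] [126 160 167 171 172 171 171 171 170 168 167 165 161 137 100  79]
230 [47 41 42 42 38 41 44 43 42 41 43 42 40 43] [163 168 165 164 166 166 168 166 165 167 166 164 165 165] | [47 44 39 39 41 41 43 40 42 39 40 40 40 40 41 46] [126 161 170 169 169 170 167 166 165 169 167 165 166 160 154 128]
bar [577.5 264.3  75. ]
bar [573.2 -10.5  75. ]
brass [574.5 185.6  20. ] [572.5  69.4  20. ]
mallet [ 703.5 -120.3  200. ] gougetip [527.8 -64.1  10. ]
```

Request:
jog_arm([
  [45,[0,0,40],-8.5],
  [45,[0,-20,40],-8.5],
  [45,[10,-45,0],-8.5],
  [45,[15,-45,0],-8.5],
  [45,[15,-45,0],-8.5],
  [45,[15,-45,0],-8.5],
  [45,[15,-45,0],-8.5],
  [45,[15,-45,0],-8.5],
  [45,[15,-45,0],-6],
  [45,[15,-45,0],0],
], newtons=25)

```text
clock: 1.1
ee_pos: [0.3509, 0.1425, 0.2578]
orientation: [[0.144, 0.99, 0.0], [0.99, -0.144, -0.0], [-0.0, 0.0, -1.0]]
wrist_force: [1.1, 0.3, 0.5]
opening: 0.0412
grasp_force: 0.0
```

Request:
jog_arm([
  [45,[15,-48,0],0],
  [45,[15,-48,0],0],
  [45,[15,-48,0],0],
  [45,[15,-48,0],0],
  [45,[15,-48,0],0],
  [45,[15,-48,0],0],
  [45,[15,-48,0],0],
  [45,[13,-48,0],0],
  [45,[0,-5,-45],0],
  [45,[0,0,-45],0],
])

```text
clock: 2.1
ee_pos: [0.4692, -0.2451, 0.1671]
orientation: [[0.146, 0.989, 0.002], [0.989, -0.146, -0.002], [-0.001, 0.003, -1.0]]
wrist_force: [-0.0, 0.3, -0.4]
opening: 0.0409
grasp_force: 0.0
```

Run:
```python
from h import *
f=lambda a,k:cv2.convertScaleAbs(cv2.resize(a,None,fx=k,fy=k,interpolation=cv2.INTER_CUBIC),alpha=1.5)
t=arm.camera("top");s=arm.camera("side")
c=np.zeros((440,800,3),np.uint8);a=f(s[190:330,200:320],3);c[:420,:360]=a;b=f(t[195:290,310:450],3);c[:285,370:790]=b
cv2.imwrite("pics/g1.png",c);print(arm.observe()["ee_pos"])
```

```text
[ 0.46354897 -0.24069231  0.16175551]
```

View pics/g1.png

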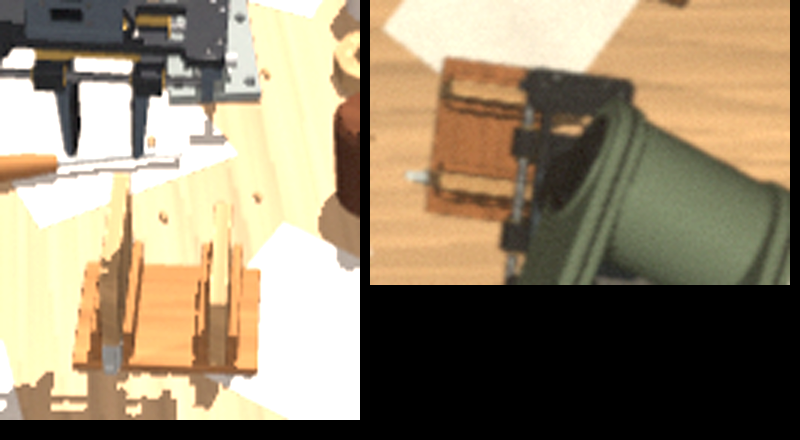

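The side crop shows the fingers at (72,155) and (138,155), above the board top and straddling it. I'll check the settled pose before descending.

Request:
jog_arm([
  [45,[0,0,0],0],
  [45,[0,0,0],0],
])

```text
clock: 2.4
ee_pos: [0.4701, -0.2432, 0.1706]
orientation: [[0.142, 0.99, 0.004], [0.99, -0.142, -0.002], [-0.002, 0.005, -1.0]]
wrist_force: [-0.6, -0.0, -0.2]
opening: 0.0413
grasp_force: 0.0
```

Request:
jog_arm([
  [45,[0,-1,-20],0],
  [45,[0,0,-20],0],
  [45,[0,0,-20],0],
  [45,[0,0,-16],0],
  [45,[0,0,-10],0],
  [45,[0,0,-5],0],
  [45,[0,0,0],0],
  [45,[0,0,0],0],
])

```text
clock: 3.2
ee_pos: [0.4692, -0.2441, 0.0781]
orientation: [[0.143, 0.99, 0.002], [0.99, -0.143, -0.001], [-0.001, 0.002, -1.0]]
wrist_force: [-0.8, -0.1, 0.2]
opening: 0.041
grasp_force: 0.0
```

Request:
jog_arm([
  [20,[0,0,0],0],
  [12,[0,0,0],0],
  [5,[0,0,0],0],
  [0,[0,0,0],0],
  [0,[0,0,0],0],
  [0,[0,0,0],0],
], newtons=30)

```text
clock: 3.8
ee_pos: [0.4683, -0.2437, 0.077]
orientation: [[0.143, 0.99, 0.0], [0.99, -0.143, -0.0], [-0.0, 0.0, -1.0]]
wrist_force: [0.1, 0.6, -1.0]
opening: 0.0004
grasp_force: 0.0
```

Run:
```python
from h import *
f=lambda a,k:cv2.convertScaleAbs(cv2.resize(a,None,fx=k,fy=k,interpolation=cv2.INTER_CUBIC),alpha=1.5)
t=arm.camera("top");s=arm.camera("side")
c=np.zeros((440,800,3),np.uint8);a=f(s[190:330,200:320],3);c[:420,:360]=a;b=f(t[195:290,310:450],3);c[:285,370:790]=b
cv2.imwrite("pics/g2.png",c);o=arm.observe();print(o["ee_pos"],o["opening"],proj("side",o["ee_pos"]),proj("side",(.4685,-.246,.11)))
```

```text
[ 0.46831245 -0.24367781  0.07694384] 0.00029195407594433744 [239.72556474 273.66198189] [239.38692114 264.83599891]
```

View pics/g2.png

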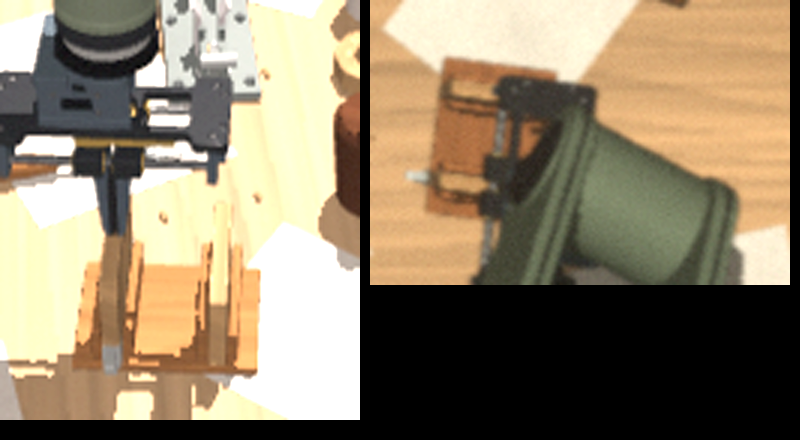

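Run:
```python
from h import *
s=arm.camera("side");a=s[225:325,215:295]
cv2.imwrite("pics/g3.png",cv2.convertScaleAbs(cv2.resize(a,None,fx=6,fy=6,interpolation=cv2.INTER_CUBIC),alpha=1.8))
for p in((236.5,284.3),(241,248.7)):print(onz("side",p,.11))
o=arm.observe();print(o["opening"],o["grasp_force"],o["wrist_force"])
for P in((.461,-.305,.11),(.476,-.188,.11),(.4685,-.26,.11),(.4683,-.2437,.077)):print(proj("side",P))
```

```text
[ 0.45896092 -0.30653628  0.11      ]
[ 0.47510084 -0.19184572  0.11      ]
0.0006941788148519729 0.0 [0.06443081 0.15032758 0.00670604]
[237.36373082 283.731512  ]
[241.28553766 247.5834421 ]
[239.67783767 269.13963929]
[239.72008864 273.65318089]
```

View pics/g3.png

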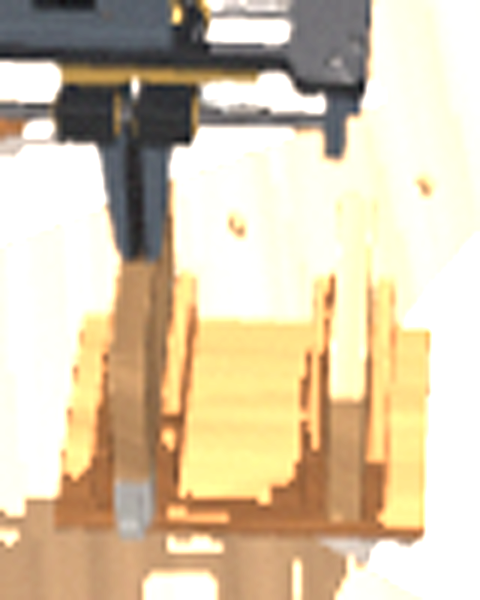

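Run:
```python
from h import *
from bench import arm
for P in((.469,-.244,.168),(.4635,-.2407,.1618)):
  p=np.array(P); print(proj("side",p),[proj("side",p+np.array([.99,-.143,0])*d+np.array([.143,.99,0])*e) for d in(-.0205,.0205) for e in(-.016,.016)])
s=cv2.imread("pics/g1.png"); g=cv2.cvtColor(s[:420,:360],cv2.COLOR_BGR2GRAY)
for r in range(130,170,3): 
  d=np.where(g[r,50:150]<90)[0]+50; print(r/3+190, 200+d.min()/3 if len(d) else 0, 200+d.max()/3 if len(d) else 0)
for p in ((238,268.3),): 
  for z in(.077,.09,.1,.11): print(z,onz("side",p,z))
o=arm.observe();print(o["tau"],o["joint_pos"],o["ee_pos"])
```

```text
[238.70873583 246.67297163] [array([229.06922869, 251.24594451]), array([230.58213354, 241.55373099]), array([247.01097201, 251.9028504 ]), array([248.1575258 , 242.19047479])]
[236.35596433 247.75646874] [array([226.74183161, 252.31707613]), array([228.29459154, 242.65131609]), array([244.59067504, 252.97139384]), array([245.78082975, 243.28564312])]
233.33333333333334 221.33333333333334 247.66666666666666
234.33333333333334 221.66666666666666 247.33333333333334
235.33333333333334 221.66666666666666 247.33333333333334
236.33333333333334 221.66666666666666 247.33333333333334
237.33333333333334 222.0 247.33333333333334
238.33333333333334 222.0 247.33333333333334
239.33333333333334 222.33333333333334 247.33333333333334
240.33333333333334 222.66666666666666 247.33333333333334
241.33333333333334 223.33333333333334 246.66666666666666
242.33333333333334 245.0 245.33333333333334
243.33333333333334 0 0
244.33333333333334 0 0
245.33333333333334 0 0
246.33333333333334 0 0
0.077 [ 0.46499162 -0.22562172  0.077     ]
0.09 [ 0.46487698 -0.23795725  0.09      ]
0.1 [ 0.4647888  -0.24744612  0.1       ]
0.11 [ 0.46470061 -0.25693499  0.11      ]
[-3.84961550e-04 -3.86921847e+01 -1.99181181e+01  4.99379158e-02
  6.13989355e-02  1.07002006e-05] [-5.01604328e-01  3.33532327e-01  1.82105437e+00  1.31696688e-05
  9.86960427e-01 -3.58040474e-01] [ 0.46832029 -0.24370062  0.07695218]
```

The fingertips show at side px (238,268), about 5 px higher than the reported TCP projects, so they probably closed above the board top. I'll probe downward while still closed to find the true height.

Request:
jog_arm([
  [0,[0,0,-2],0],
  [0,[0,0,0],0],
  [0,[0,0,0],0],
])

```text
clock: 4.25
ee_pos: [0.4683, -0.2436, 0.0749]
orientation: [[0.143, 0.99, -0.0], [0.99, -0.143, 0.0], [0.0, -0.0, -1.0]]
wrist_force: [0.1, -1.1, -0.3]
opening: 0.0005
grasp_force: 0.0
```

Run:
```python
from h import *
print(onz("top",(351.2,257),.16),onz("top",(351.2,257),.18))
s=arm.camera("side");g=cv2.cvtColor(s,cv2.COLOR_BGR2GRAY);print(g[262:276,230:246]); t=arm.camera("top")
cv2.imwrite("pics/top_now.png",t)
```

```text
[ 0.47093694 -0.22464319  0.16      ] [ 0.47161386 -0.22053049  0.18      ]
[[181 180 179  89  53  52  32  23  24  45  53  53  52  74 178 179]
 [182 180 180 113  59  53  35  22  26  44  54  54  61  75 179 180]
 [183 181 181 132  65  53  36  26  24  42  53  55  64  76 180 181]
 [183 180 180 137  65  55  39  26  29  44  53  52  64  74 181 181]
 [183 180 181 166  75  54  39  23  26  44  52  54  68  75 176 181]
 [183 181 181 183 100  57  41  25  30  40  53  56  75  73 160 180]
 [183 180 181 185 138  69  47  45  51  46  56  62  73  74 154 181]
 [184 180 180 184 155  86  70  74  75  66  69  66  75  75 139 174]
 [184 180 181 184 153  92  83  84  86  86  77  71  76  75 137 148]
 [185 181 181 185 123  86  83  84  86  86  71  77  75  77 108 142]
 [185 182 182 184 121  88  83  85  85  87  71  76  77  80 122 143]
 [185 182 183 184 119  87  83  85  86  86  67  75  75  74 138 146]
 [186 182 183 178 106  84  84  85  85  87  63  73  73  72 132 144]
 [186 183 183 157  95  83  84  85  86  91  70  74  74  68 137 147]]
```

Request:
jog_arm([
  [0,[0,0,-3],0],
  [0,[0,0,-3],0],
  [0,[0,0,0],0],
  [0,[0,0,0],0],
])

```text
clock: 4.75
ee_pos: [0.4724, -0.2446, 0.0743]
orientation: [[0.144, 0.99, 0.01], [0.99, -0.144, -0.003], [-0.002, 0.01, -1.0]]
wrist_force: [-1.8, 4.1, 27.1]
opening: 0.0006
grasp_force: 13.3
```

Run:
```python
from h import *
s=arm.camera("side");g=cv2.cvtColor(s,cv2.COLOR_BGR2GRAY);print(g[264:276,230:246])
```

```text
[[182 181 181 182 178  82  55  50  27  26  32  53  55  50 131 178]
 [183 180 181 182 178 101  58  52  29  24  29  51  52  52 132 179]
 [183 180 181 184 179 129  63  51  27  23  23  52  52  56 132 179]
 [183 180 181 183 180 146  68  52  29  26  24  50  53  58 132 178]
 [183 181 181 184 181 178  90  54  42  37  30  52  54  68 135 179]
 [183 180 182 184 177 171 113  69  66  65  58  62  57  71 132 173]
 [185 181 181 184 160 148 108  85  86  87  86  83  62  70 113 147]
 [184 181 183 184 139 137  98  86  85  86  86  89  67  71 105 141]
 [185 181 183 184 145 123  90  85  85  87  86  87  68  69 120 144]
 [186 182 182 184 145 131  91  85  84  87  86  80  66  70 137 146]
 [186 182 183 177 139 127  90  84  86  86  86  75  66  68 132 145]
 [186 182 183 160 141 116  87  82  85  86  86  68  67  65 137 145]]
```

Request:
jog_arm([
  [0,[0,0,6],0],
  [0,[0,0,4],0],
])

```text
clock: 5.0
ee_pos: [0.4685, -0.2438, 0.0796]
orientation: [[0.143, 0.99, 0.001], [0.99, -0.143, -0.001], [-0.0, 0.001, -1.0]]
wrist_force: [0.5, 0.4, -0.3]
opening: 0.0002
grasp_force: 0.0
```

Run:
```python
from h import *
p=np.array([.2357,.5239,.1772]);d=np.array([.41,.912,0])
for n in("side","top"):
  print(n,proj(n,p),[proj(n,p+d*k) for k in(-.0457,.0457)],[proj(n,p+d*k+[0,0,.035]) for k in(-.0457,.0457)],proj(n,p+[0,0,.08]))
s=cv2.imread("pics/side0.png")[30:110,110:200];t=cv2.imread("pics/top0.png")[335:420,0:80]
c=np.zeros((520,800,3),np.uint8)
f=lambda a,k:cv2.convertScaleAbs(cv2.resize(a,None,fx=k,fy=k,interpolation=cv2.INTER_CUBIC),alpha=1.8)
c[:400,:450]=f(s,5);u=f(t,4);c[:340,460:780]=u;cv2.imwrite("pics/st.png",c)
```

```text
side [158.82462013  91.28242879] [array([152.2202919 ,  97.34153522]), array([165.18065067,  85.45112176])] [array([150.69874414,  87.68402857]), array([163.88293204,  76.00915101])] [155.5564401   69.08341577]
top [ 42.62955648 360.54471157] [array([ 60.17826894, 368.26967519]), array([ 25.08785883, 352.82283588])] [array([ 53.29907521, 372.57310042]), array([ 17.00601558, 356.59382202])] [ 24.74035085 370.19886925]
```

View pics/st.png

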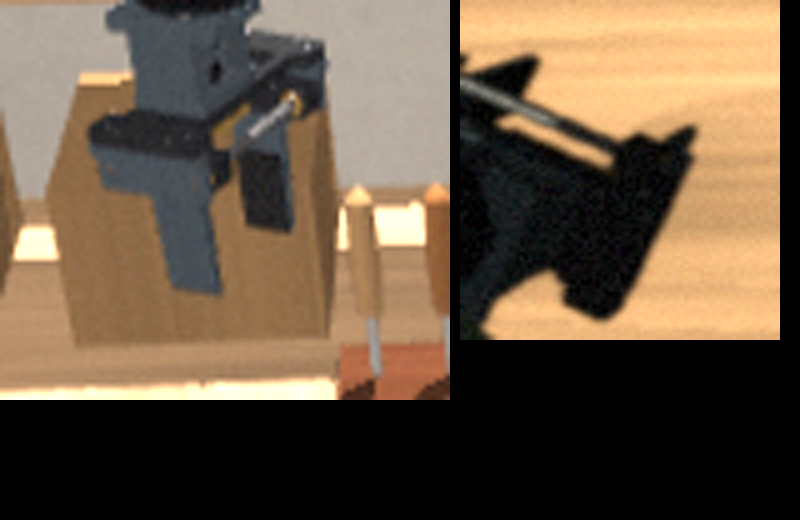

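At the start pose the tips appear at side px (149,88) and (163.6,75.6). This and the contact with the board top both show the real fingertips about 35 mm above the reported TCP, and x and y agree. I'll open and go 37 mm lower.

Request:
jog_arm([
  [45,[0,-1,3],0],
  [45,[0,0,0],0],
  [45,[0,0,0],0],
  [45,[0,0,-4],0],
  [45,[0,0,-10],0],
  [45,[0,0,-10],0],
  [45,[0,0,-10],0],
  [45,[0,0,-5],0],
  [45,[0,0,0],0],
])

```text
clock: 5.9
ee_pos: [0.4676, -0.2443, 0.0417]
orientation: [[0.143, 0.99, -0.002], [0.99, -0.143, 0.001], [0.001, -0.002, -1.0]]
wrist_force: [0.1, 0.2, 0.2]
opening: 0.0412
grasp_force: 0.0
```

Request:
jog_arm([
  [20,[0,0,0],0],
  [10,[0,0,0],0],
  [0,[0,0,0],0],
  [0,[0,0,0],0],
  [0,[0,0,0],0],
], newtons=30)

```text
clock: 6.4
ee_pos: [0.4685, -0.2448, 0.0433]
orientation: [[0.143, 0.99, 0.001], [0.99, -0.143, -0.0], [-0.0, 0.001, -1.0]]
wrist_force: [0.1, 0.3, 0.6]
opening: 0.0143
grasp_force: 30.0
```

Request:
jog_arm([
  [0,[0,0,5],0],
  [0,[0,0,15],0],
  [0,[0,0,30],0],
  [0,[0,0,30],0],
  [0,[0,10,25],0],
  [0,[0,25,0],0],
  [0,[0,40,0],3.65],
  [0,[0,40,0],3.7],
  [0,[0,40,0],0],
  [0,[10,40,0],0],
])

```text
clock: 7.4
ee_pos: [0.4766, -0.0482, 0.1479]
orientation: [[0.016, 1.0, -0.002], [1.0, -0.016, 0.0], [0.0, -0.002, -1.0]]
wrist_force: [1.2, -0.4, -2.4]
opening: 0.014
grasp_force: 30.0
```

Request:
jog_arm([
  [0,[20,40,0],0],
  [0,[20,40,0],0],
  [0,[20,40,0],0],
  [0,[15,30,0],0],
  [0,[10,15,0],0],
  [0,[7,8,0],0],
  [0,[5,4,0],0],
  [0,[0,0,0],0],
  [0,[0,0,0],0],
  [0,[0,0,0],0],
])

```text
clock: 8.4
ee_pos: [0.5749, 0.1262, 0.1481]
orientation: [[0.017, 1.0, -0.0], [1.0, -0.017, -0.0], [-0.0, -0.0, -1.0]]
wrist_force: [-0.3, -0.6, -2.4]
opening: 0.0141
grasp_force: 30.0
```

Run:
```python
from h import *
o=arm.observe();p=o["ee_pos"];print(p,o["opening"],o["orientation"][:,1])
t=arm.camera("top");s=arm.camera("side");cv2.imwrite("pics/top2.png",t);cv2.imwrite("pics/side2.png",s)
H=np.array([.5752,.1277,0])
# expected pixel of board top corners
u=np.array([.0157,.9999,0]);z=.110+p[2]-.0425
for k in(-.06,.06): print(k,proj("top",[p[0],p[1],z]+u*k),proj("side",[p[0],p[1],z]+u*k),proj("side",[p[0],p[1],z-.1]+u*k))
c=np.zeros((580,800,3),np.uint8)
f=lambda a,k:cv2.convertScaleAbs(cv2.resize(a,None,fx=k,fy=k,interpolation=cv2.INTER_CUBIC),alpha=1.6)
c[:560,:400]=f(s[110:250,230:330],4);c[:340,400:]=f(t[170:255,160:260],4);cv2.imwrite("pics/h1.png",c)
```

```text
[0.5748574  0.1262008  0.14810608] 0.01405367622228617 [ 9.99863725e-01 -1.65054831e-02 -3.15942655e-04]
-0.06 [233.87818593 215.88148288] [271.23022508 152.27757721] [271.02588864 181.6596503 ]
0.06 [183.35959566 215.56553343] [267.90499002 129.20882131] [267.84974846 157.81451403]
```

View pics/h1.png

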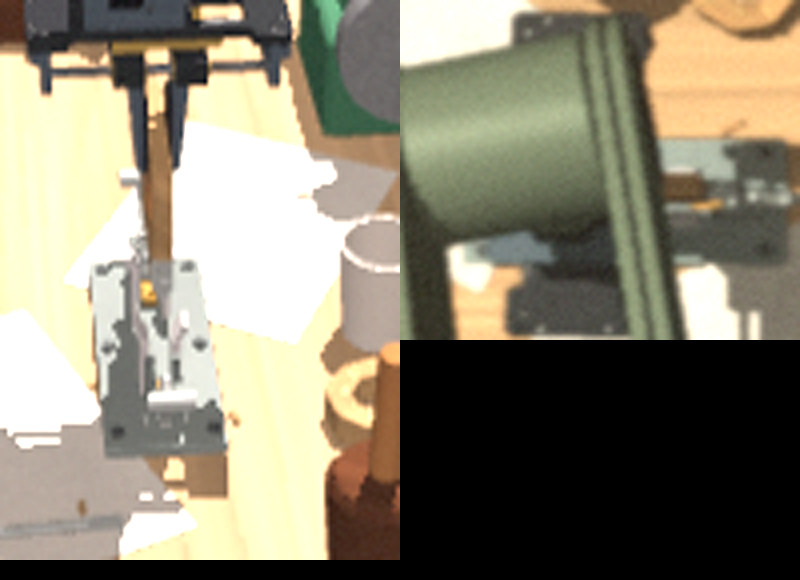

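The side crop shows the board held upright over the holder, with its faces vertical at col 160. The top crop shows its -y end at about crop (705,188). I'll check that end numerically.

Run:
```python
from h import *
t=cv2.imread("pics/top2.png");h=cv2.cvtColor(t,cv2.COLOR_BGR2HSV);s=cv2.imread("pics/side2.png");hs=cv2.cvtColor(s,cv2.COLOR_BGR2HSV)
p=np.array([.5749,.1262,.148]);zb=.01+p[2]-.0425;u=np.array([.0157,.9999,0]);v=np.array([1,-.0157,0])
for nm,dy,z in(("top",-.06,.1),("bot",-.06,.004),("lugtip",-.08,.024),("shoe",-.068,.004)):
  P=[p[0],p[1],zb+z]+u*dy; print(nm,[proj(n,P+v*e).round(1) for n in("top","side") for e in(-.007,.007)])
for r in range(212,223): print(r,t[r,226:246].tolist() if 0 else (h[r,226:246,0].tolist(),h[r,226:246,1].tolist(),h[r,226:246,2].tolist()))
print("side")
for r in range(166,186): print(r,hs[r,262:278,1].tolist(),hs[r,262:278,2].tolist())
```

```text
top [array([233.8, 218.8]), array([233.9, 212.9]), array([268.7, 152.4]), array([273.8, 152.2])]
bot [array([236.1, 220.8]), array([236.1, 215.4]), array([268.6, 180.7]), array([273.5, 180.5])]
lugtip [array([243.4, 220.5]), array([243.5, 215. ]), array([269.2, 179.2]), array([274.2, 179. ])]
shoe [array([239.1, 220.8]), array([239.2, 215.5]), array([268.8, 182.4]), array([273.7, 182.2])]
212 ([30, 23, 23, 19, 19, 24, 22, 23, 24, 42, 35, 46, 43, 44, 44, 40, 41, 44, 35, 26], [27, 26, 30, 30, 30, 30, 35, 26, 27, 25, 24, 27, 26, 28, 24, 20, 25, 31, 25, 40], [104, 128, 135, 138, 137, 134, 132, 116, 96, 101, 115, 123, 120, 119, 119, 116, 114, 91, 62, 51])
213 ([17, 17, 18, 16, 16, 19, 18, 16, 17, 28, 42, 43, 45, 41, 45, 49, 45, 45, 38, 37], [61, 64, 62, 66, 59, 61, 66, 68, 59, 35, 30, 27, 26, 24, 22, 24, 23, 27, 33, 42], [80, 99, 99, 105, 104, 100, 101, 90, 82, 88, 110, 114, 116, 115, 117, 117, 111, 93, 62, 54])
214 ([16, 16, 16, 16, 16, 17, 17, 15, 17, 20, 30, 39, 40, 42, 40, 45, 44, 43, 43, 30], [102, 107, 104, 107, 106, 106, 106, 111, 91, 61, 30, 26, 24, 26, 23, 20, 33, 27, 37, 27], [6
[... 4402 characters left out ...]
, 16, 16, 14, 10, 11, 11, 12, 11] [80, 112, 105, 163, 194, 182, 104, 91, 93, 94, 94, 130, 143, 143, 143, 144]
182 [13, 23, 22, 134, 148, 152, 75, 17, 14, 14, 10, 12, 9, 11, 11, 11] [78, 113, 105, 143, 193, 183, 105, 92, 91, 90, 100, 133, 142, 144, 144, 144]
183 [10, 23, 22, 130, 150, 161, 159, 28, 14, 16, 11, 11, 9, 11, 11, 11] [78, 111, 106, 141, 185, 130, 122, 91, 94, 96, 118, 143, 144, 145, 144, 144]
184 [13, 21, 22, 119, 155, 155, 159, 45, 19, 17, 14, 12, 9, 9, 9, 12] [79, 111, 105, 124, 145, 146, 146, 90, 96, 105, 126, 145, 144, 143, 143, 144]
185 [13, 20, 19, 76, 147, 148, 154, 68, 22, 23, 18, 11, 11, 11, 12, 12] [79, 112, 109, 81, 97, 98, 98, 79, 93, 113, 129, 144, 144, 145, 144, 144]
```

Run:
```python
from h import *
s=cv2.imread("pics/side0.png");hs=cv2.cvtColor(s,cv2.COLOR_BGR2HSV);S=hs[...,1].astype(int);V=hs[...,2].astype(int)
H=np.array([.5752,.1277,0]);u=np.array([.0157,.9999,0]);v=np.array([1,-.0157,0])
for e in(-.045,.045):print([proj("side",H+v*e+u*k+[0,0,.012]).round(1) for k in(-.115,-.08,.08,.115)])
for r in(216,212,208,180,176):print(r,S[r,248:262].tolist(),V[r,248:262].tolist(),'|',S[r,276:294].tolist(),V[r,276:294].tolist())
```

```text
[array([256.9, 222.1]), array([256.2, 214.3]), array([253.3, 181.6]), array([252.7, 175.1])]
[array([287.9, 220.6]), array([286.6, 212.8]), array([281.5, 180.4]), array([280.4, 173.9])]
216 [27, 27, 27, 28, 27, 28, 27, 33, 11, 13, 12, 13, 10, 9] [209, 209, 209, 209, 206, 208, 208, 107, 135, 137, 129, 121, 128, 139] | [12, 13, 14, 14, 11, 11, 9, 9, 6, 9, 64, 94, 103, 104, 93, 96, 94, 94] [65, 141, 144, 144, 144, 120, 89, 86, 82, 140, 160, 195, 153, 147, 197, 199, 197, 198]
212 [27, 27, 28, 28, 27, 28, 28, 26, 11, 11, 13, 11, 11, 13] [208, 208, 209, 209, 210, 210, 210, 109, 136, 138, 140, 140, 138, 76] | [14, 16, 16, 13, 11, 11, 12, 11, 12, 31, 92, 96, 102, 96, 93, 94, 94, 95] [130, 109, 114, 141, 144, 145, 144, 145, 144, 148, 196, 191, 188, 197, 198, 197, 198, 198]
208 [28, 25, 28, 28, 44, 77, 103, 12, 9, 9, 13, 11, 12, 10] [211, 211, 212, 212, 205, 193, 102, 132, 135, 137, 138, 138, 125, 125] | [14, 13, 14, 12, 11, 12, 12, 11, 14, 86, 93, 93, 94, 94, 94, 95, 94, 94] [178, 176, 179, 148, 144, 145, 145, 144, 147, 158, 198, 200, 198, 199, 195, 198, 197, 195]
180 [34, 29, 28, 28, 23, 11, 13, 14, 11, 11, 13, 11, 13, 15] [204, 209, 206, 210, 120, 139, 142, 143, 143, 142, 142, 141, 77, 68] | [13, 11, 13, 13, 22, 27, 27, 27, 27, 27, 27, 27, 27, 28, 27, 28, 28, 27] [137, 137, 138, 137, 162, 205, 208, 209, 209, 209, 209, 208, 209, 209, 207, 207, 208, 208]
176 [57, 28, 27, 27, 12, 9, 9, 8, 11, 14, 13, 10, 13, 16] [201, 208, 209, 210, 155, 140, 112, 99, 120, 73, 98, 99, 100, 96] | [6, 3, 5, 10, 27, 27, 28, 27, 27, 28, 26, 27, 28, 27, 26, 28, 28, 27] [82, 77, 103, 147, 206, 207, 209, 209, 208, 208, 207, 208, 210, 210, 208, 208, 208, 206]
```

Both cameras agree that the board is centred over the holder, to about 1 mm. Lowering it now.

Request:
jog_arm([
  [0,[0.3,1.3,-10],0],
  [0,[0,0,-15],0],
  [0,[0,0,-13],0],
  [0,[0,0,-6],0],
  [0,[0,0,-6],0],
  [0,[0,0,-4],0],
  [0,[0,0,0],0],
])

```text
clock: 9.2
ee_pos: [0.5755, 0.1286, 0.0935]
orientation: [[0.015, 1.0, -0.001], [1.0, -0.015, -0.0], [-0.0, -0.001, -1.0]]
wrist_force: [-0.1, 0.0, -3.1]
opening: 0.0142
grasp_force: 30.0
```

Request:
jog_arm([
  [0,[0,0,-4],0],
  [0,[0,0,-4],0],
  [0,[0,0,-4],0],
  [0,[0,0,-4],0],
  [0,[0,0,0],0],
])

```text
clock: 9.7
ee_pos: [0.5755, 0.1293, 0.0774]
orientation: [[0.016, 1.0, -0.0], [1.0, -0.016, 0.001], [0.001, -0.0, -1.0]]
wrist_force: [0.2, 2.0, -3.6]
opening: 0.014
grasp_force: 30.0
```

Request:
jog_arm([
  [0,[0,0,-3],0],
  [0,[0,0,-3],0],
  [0,[0,0,-3],0],
  [0,[0,0,0],0],
])

```text
clock: 10.1
ee_pos: [0.5756, 0.1294, 0.0685]
orientation: [[0.016, 1.0, -0.0], [1.0, -0.016, 0.001], [0.001, -0.0, -1.0]]
wrist_force: [-0.5, 6.2, -3.9]
opening: 0.0136
grasp_force: 30.0
```

Request:
jog_arm([
  [0,[0,0,-2],0],
  [0,[0,0,-2],0],
  [0,[0,0,0],0],
])

```text
clock: 10.4
ee_pos: [0.5756, 0.1295, 0.0647]
orientation: [[0.016, 1.0, 0.0], [1.0, -0.016, 0.001], [0.001, 0.0, -1.0]]
wrist_force: [-0.4, 5.3, -1.7]
opening: 0.0138
grasp_force: 30.0
```

Request:
jog_arm([
  [0,[0,1,0],0],
  [0,[0,0.5,-1],0],
  [0,[0,0,-1],0],
  [0,[0,0,0],0],
])

```text
clock: 10.8
ee_pos: [0.5756, 0.1297, 0.0627]
orientation: [[0.015, 1.0, -0.0], [1.0, -0.015, -0.001], [-0.001, -0.0, -1.0]]
wrist_force: [0.2, 1.6, -3.2]
opening: 0.0139
grasp_force: 30.0
```

Request:
jog_arm([
  [0,[0,0.5,-1.5],0],
  [0,[0,0,-1.5],0],
  [0,[0,0,0],0],
])

```text
clock: 11.1
ee_pos: [0.5756, 0.1302, 0.0605]
orientation: [[0.015, 1.0, 0.0], [1.0, -0.015, -0.001], [-0.001, 0.0, -1.0]]
wrist_force: [-0.9, 0.4, 2.5]
opening: 0.0139
grasp_force: 30.0
```

Request:
jog_arm([
  [16,[0,0,0],0],
  [22,[0,0,0],0],
  [30,[0,0,0],0],
  [40,[0,0,0],0],
  [40,[0,0,0],0],
  [40,[0,0,25],0],
  [40,[0,0,45],0],
  [40,[0,0,45],0],
  [40,[0,0,0],0],
])

```text
clock: 12.0
ee_pos: [0.5799, 0.1315, 0.182]
orientation: [[0.015, 1.0, 0.014], [1.0, -0.015, 0.003], [0.003, 0.014, -1.0]]
wrist_force: [1.1, 0.3, 0.7]
opening: 0.0363
grasp_force: 0.0
```

Run:
```python
from h import *
s=arm.camera("side");t=arm.camera("top");cv2.imwrite("pics/side3.png",s)
o=arm.observe();print(o["clock"],o["ee_pos"],o["opening"])
c=np.zeros((520,800,3),np.uint8)
f=lambda a,k:cv2.convertScaleAbs(cv2.resize(a,None,fx=k,fy=k,interpolation=cv2.INTER_CUBIC),alpha=1.6)
c[:520,:360]=f(s[120:250,235:325],4);c[:280,380:800]=f(t[185:255,155:260],4);cv2.imwrite("pics/h3.png",c)
```

```text
12.1 [0.57612357 0.13069651 0.1760618 ] 0.03639794176120173
```

View pics/h3.png

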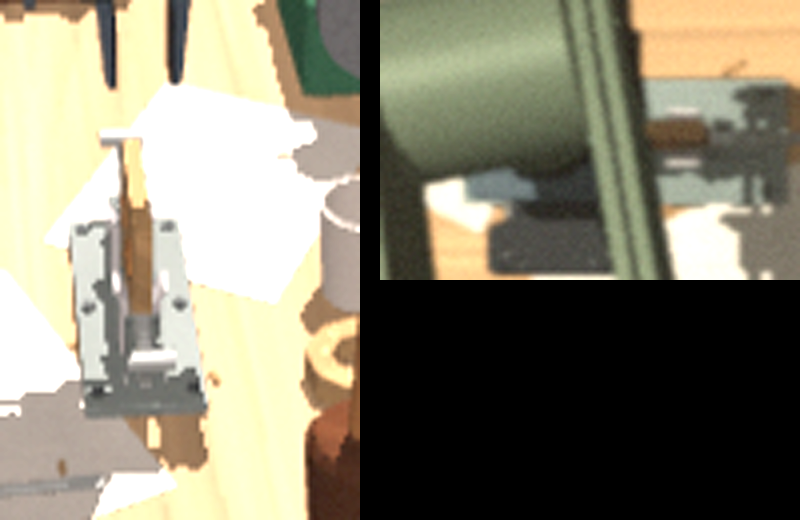

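The board stands between the guides. The left bar is at crop (120,136) and the right bar at (153,357), so both levers are still swung out. Next I'll close the fingers and go to the outer side of the left bar.

Request:
jog_arm([
  [0,[0,20,0],0],
  [0,[0,40,0],0],
  [0,[1,45,0],0],
  [0,[1,45,0],0],
  [0,[0,25,-20],0],
  [0,[0,0,-40],0],
  [0,[0,0,-40],0],
  [0,[0,0,-30],0],
  [0,[0,0,-12],0],
  [0,[0,0,0],0],
])

```text
clock: 13.1
ee_pos: [0.5757, 0.3046, 0.0299]
orientation: [[0.015, 1.0, -0.006], [1.0, -0.015, -0.003], [-0.003, -0.005, -1.0]]
wrist_force: [-1.1, -0.5, 0.3]
opening: 0.0007
grasp_force: 0.0
```

Request:
jog_arm([
  [0,[0,0,0],0],
  [0,[0,0,0],0],
])

```text
clock: 13.3
ee_pos: [0.579, 0.3062, 0.0349]
orientation: [[0.015, 1.0, 0.003], [1.0, -0.015, 0.002], [0.002, 0.003, -1.0]]
wrist_force: [0.5, 0.3, 0.0]
opening: 0.0006
grasp_force: 0.0
```

Request:
jog_arm([
  [0,[0,-4,0],0],
  [0,[0,-4,0],0],
  [0,[0,-3,0],0],
  [0,[0,-3,0],0],
  [0,[0,-3,0],0],
  [0,[0,0,0],0],
])

```text
clock: 13.9
ee_pos: [0.5778, 0.2894, 0.0333]
orientation: [[0.016, 1.0, 0.001], [1.0, -0.016, 0.002], [0.002, 0.001, -1.0]]
wrist_force: [-1.1, 3.4, 0.7]
opening: 0.0001
grasp_force: 1.8
```

Request:
jog_arm([
  [0,[0,-3,0],0],
  [0,[0,-3,0],0],
  [0,[0,-3,0],0],
  [0,[0,-3,0],0],
  [0,[0,0,0],0],
])

```text
clock: 14.4
ee_pos: [0.5797, 0.2807, 0.0357]
orientation: [[0.016, 1.0, 0.006], [1.0, -0.016, 0.007], [0.008, 0.006, -1.0]]
wrist_force: [-1.9, 9.0, 6.5]
opening: 0.0003
grasp_force: 4.8
```

Request:
jog_arm([
  [0,[0,-1.5,2],0],
  [0,[0,-2,1.5],0],
  [0,[0,0,0],0],
])

```text
clock: 14.7
ee_pos: [0.5795, 0.2759, 0.0386]
orientation: [[0.015, 1.0, 0.005], [1.0, -0.016, 0.005], [0.005, 0.005, -1.0]]
wrist_force: [-0.1, 6.8, 5.9]
opening: 0.0005
grasp_force: 3.4
```

Request:
jog_arm([
  [0,[0,-2,1],0],
  [0,[0,-2,1],0],
  [0,[0,-2,1],0],
  [0,[0,0,0],0],
])

```text
clock: 15.1
ee_pos: [0.5794, 0.2697, 0.0415]
orientation: [[0.016, 1.0, 0.005], [1.0, -0.016, 0.005], [0.005, 0.005, -1.0]]
wrist_force: [0.0, 7.3, 4.8]
opening: 0.0005
grasp_force: 3.3
```

Request:
jog_arm([
  [0,[0,-2,1],0],
  [0,[0,-2,1],0],
  [0,[0,-2,1],0],
  [0,[0,0,0],0],
])

```text
clock: 15.5
ee_pos: [0.5793, 0.263, 0.0441]
orientation: [[0.015, 1.0, 0.004], [1.0, -0.015, 0.004], [0.004, 0.004, -1.0]]
wrist_force: [0.5, 3.6, 5.1]
opening: 0.0004
grasp_force: 2.6
```

Request:
jog_arm([
  [0,[0,-2,0.5],0],
  [0,[0,-2,0.5],0],
  [0,[0,0,0],0],
])

```text
clock: 15.8
ee_pos: [0.5793, 0.2592, 0.0452]
orientation: [[0.015, 1.0, 0.004], [1.0, -0.016, 0.004], [0.004, 0.004, -1.0]]
wrist_force: [-0.3, 5.2, 4.0]
opening: 0.0002
grasp_force: 2.8
```

Request:
jog_arm([
  [0,[0,-1.5,0.3],0],
  [0,[0,-1.5,0.2],0],
  [0,[0,0,0],0],
])

```text
clock: 16.1
ee_pos: [0.5793, 0.2565, 0.0458]
orientation: [[0.015, 1.0, 0.004], [1.0, -0.016, 0.004], [0.004, 0.004, -1.0]]
wrist_force: [0.6, 6.1, 4.3]
opening: 0.0005
grasp_force: 3.1
```

Request:
jog_arm([
  [0,[0,-1.5,0],0],
  [0,[0,0,0],0],
])

```text
clock: 16.3
ee_pos: [0.5793, 0.255, 0.0457]
orientation: [[0.015, 1.0, 0.004], [1.0, -0.015, 0.004], [0.004, 0.004, -1.0]]
wrist_force: [0.8, 7.1, 4.6]
opening: 0.0008
grasp_force: 3.2
```

Request:
jog_arm([
  [0,[0,-1.5,0],0],
  [0,[0,0,0],0],
])

```text
clock: 16.5
ee_pos: [0.5793, 0.2536, 0.0458]
orientation: [[0.016, 1.0, 0.005], [1.0, -0.016, 0.005], [0.005, 0.004, -1.0]]
wrist_force: [0.5, 6.2, 4.2]
opening: 0.0004
grasp_force: 3.2
```

Request:
jog_arm([
  [0,[0,-1.5,0],0],
  [0,[0,-1.5,0],0],
  [0,[0,0,0],0],
])

```text
clock: 16.8
ee_pos: [0.5793, 0.2509, 0.046]
orientation: [[0.016, 1.0, 0.005], [1.0, -0.016, 0.005], [0.005, 0.005, -1.0]]
wrist_force: [-0.4, 7.4, 5.9]
opening: 0.0004
grasp_force: 3.6
```

Request:
jog_arm([
  [0,[0,-1.5,0],0],
  [0,[0,0,0],0],
])

```text
clock: 17.0
ee_pos: [0.5794, 0.2501, 0.0461]
orientation: [[0.016, 1.0, 0.005], [1.0, -0.016, 0.006], [0.006, 0.005, -1.0]]
wrist_force: [-0.8, 9.4, 6.9]
opening: 0.0006
grasp_force: 4.5
```

Request:
jog_arm([
  [0,[0,-1.5,0],0],
  [0,[0,0,0],0],
])

```text
clock: 17.2
ee_pos: [0.5793, 0.2495, 0.0462]
orientation: [[0.016, 1.0, 0.005], [1.0, -0.016, 0.008], [0.008, 0.005, -1.0]]
wrist_force: [-0.4, 11.2, 5.8]
opening: 0.0001
grasp_force: 5.5
```

Force rises steeply on the left (7.4, 9.4, 11.2 N), so it is home. Retract and go to the right lever.

Request:
jog_arm([
  [0,[0,4,0],0],
  [0,[0,16,0],0],
  [0,[0,10,40],0],
  [0,[0,0,45],0],
  [0,[0,-40,35],0],
  [0,[0,-48,0],0],
  [0,[-1,-48,0],0],
  [0,[-1,-48,0],0],
  [0,[-1,-48,0],0],
  [0,[-1,-48,0],0],
])

```text
clock: 18.2
ee_pos: [0.5731, -0.0041, 0.1615]
orientation: [[0.015, 1.0, -0.001], [1.0, -0.015, -0.001], [-0.001, -0.001, -1.0]]
wrist_force: [-0.0, -0.2, -0.8]
opening: 0.0005
grasp_force: 0.0
```

Request:
jog_arm([
  [0,[0,-38,0],0],
  [0,[0,-10,-20],0],
  [0,[0,0,-40],0],
  [0,[0,0,-40],0],
  [0,[0,0,-22],0],
  [0,[0,0,-11],0],
  [0,[0,0,0],0],
  [0,[0,0,0],0],
  [0,[0,0,0],0],
])

```text
clock: 19.1
ee_pos: [0.575, -0.0505, 0.0304]
orientation: [[0.015, 1.0, 0.003], [1.0, -0.015, -0.0], [-0.0, 0.003, -1.0]]
wrist_force: [-0.2, 0.1, -0.2]
opening: 0.0006
grasp_force: 0.0
```

Request:
jog_arm([
  [0,[0,4,2],0],
  [0,[0,4,0],0],
  [0,[0,3,0],0],
  [0,[0,3,0],0],
  [0,[0,3,0],0],
  [0,[0,0,0],0],
])

```text
clock: 19.7
ee_pos: [0.5736, -0.0335, 0.031]
orientation: [[0.015, 1.0, 0.0], [1.0, -0.015, -0.001], [-0.001, 0.0, -1.0]]
wrist_force: [-0.2, -1.2, 0.4]
opening: 0.0
grasp_force: 0.4
```

Request:
jog_arm([
  [0,[0,2,1],0],
  [0,[0,2,1],0],
  [0,[0,2,1],0],
  [0,[0,0,0],0],
])

```text
clock: 20.1
ee_pos: [0.5738, -0.0294, 0.0345]
orientation: [[0.014, 1.0, 0.0], [1.0, -0.014, -0.003], [-0.003, 0.0, -1.0]]
wrist_force: [-1.4, -6.8, 2.8]
opening: 0.0004
grasp_force: 3.5
```

Request:
jog_arm([
  [0,[0,2,1.4],0],
  [0,[0,2,1.4],0],
  [0,[0,2,1.2],0],
  [0,[0,0,0],0],
])

```text
clock: 20.5
ee_pos: [0.5738, -0.0236, 0.0389]
orientation: [[0.014, 1.0, 0.001], [1.0, -0.014, -0.004], [-0.004, 0.001, -1.0]]
wrist_force: [-2.0, -7.9, 5.3]
opening: 0.0002
grasp_force: 3.9
```

Request:
jog_arm([
  [0,[0,2,1.2],0],
  [0,[0,2,1],0],
  [0,[0,2,1],0],
  [0,[0,2,1],0],
  [0,[0,0,0],0],
])

```text
clock: 21.0
ee_pos: [0.5741, -0.0158, 0.0435]
orientation: [[0.014, 1.0, 0.001], [1.0, -0.014, -0.004], [-0.004, 0.002, -1.0]]
wrist_force: [-1.3, -7.7, 5.9]
opening: 0.0004
grasp_force: 3.9
```

Request:
jog_arm([
  [0,[0,2,0.8],0],
  [0,[0,2,0.7],0],
  [0,[0,2,0.6],0],
  [0,[0,0,0],0],
])

```text
clock: 21.4
ee_pos: [0.5744, -0.0095, 0.0456]
orientation: [[0.014, 1.0, 0.002], [1.0, -0.014, -0.003], [-0.003, 0.002, -1.0]]
wrist_force: [-1.5, -7.0, 5.4]
opening: 0.0004
grasp_force: 3.5
```

Request:
jog_arm([
  [0,[0,2,0.5],0],
  [0,[0,2,0.5],0],
  [0,[0,0,0],0],
])

```text
clock: 21.7
ee_pos: [0.5746, -0.0052, 0.0465]
orientation: [[0.015, 1.0, 0.002], [1.0, -0.015, -0.003], [-0.003, 0.002, -1.0]]
wrist_force: [-0.3, -5.0, 5.1]
opening: 0.0005
grasp_force: 3.1
```

Request:
jog_arm([
  [0,[0,1.5,0.4],0],
  [0,[0,1.5,0.4],0],
  [0,[0,0,0],0],
])

```text
clock: 22.0
ee_pos: [0.5746, -0.0022, 0.0473]
orientation: [[0.015, 1.0, 0.003], [1.0, -0.015, -0.003], [-0.003, 0.003, -1.0]]
wrist_force: [0.8, -6.4, 4.7]
opening: 0.0003
grasp_force: 3.1
```

Request:
jog_arm([
  [0,[0,1.5,0.3],0],
  [0,[0,0,0],0],
])

```text
clock: 22.2
ee_pos: [0.5746, -0.0006, 0.0475]
orientation: [[0.015, 1.0, 0.002], [1.0, -0.015, -0.003], [-0.003, 0.002, -1.0]]
wrist_force: [0.8, -6.5, 5.1]
opening: 0.0007
grasp_force: 3.0
```

Request:
jog_arm([
  [0,[0,1.5,0.2],0],
  [0,[0,1.5,0.2],0],
  [0,[0,0,0],0],
])

```text
clock: 22.5
ee_pos: [0.5747, 0.0024, 0.0479]
orientation: [[0.015, 1.0, 0.003], [1.0, -0.015, -0.003], [-0.003, 0.003, -1.0]]
wrist_force: [-0.5, -6.9, 4.7]
opening: 0.0006
grasp_force: 2.9
```

Request:
jog_arm([
  [0,[0,1.5,0],0],
  [0,[0,0,0],0],
])

```text
clock: 22.7
ee_pos: [0.5747, 0.0039, 0.0479]
orientation: [[0.015, 1.0, 0.003], [1.0, -0.015, -0.003], [-0.003, 0.003, -1.0]]
wrist_force: [0.4, -6.0, 4.4]
opening: 0.0003
grasp_force: 3.0
```

Request:
jog_arm([
  [0,[0,1.5,0],0],
  [0,[0,0,0],0],
])

```text
clock: 22.9
ee_pos: [0.5747, 0.0054, 0.0479]
orientation: [[0.015, 1.0, 0.003], [1.0, -0.015, -0.003], [-0.003, 0.003, -1.0]]
wrist_force: [-0.7, -6.6, 5.2]
opening: 0.0006
grasp_force: 3.0
```

Request:
jog_arm([
  [0,[0,1.5,0],0],
  [0,[0,1.5,0],0],
  [0,[0,0,0],0],
])

```text
clock: 23.2
ee_pos: [0.5747, 0.0084, 0.0479]
orientation: [[0.015, 1.0, 0.003], [1.0, -0.015, -0.003], [-0.002, 0.003, -1.0]]
wrist_force: [-0.4, -6.7, 5.5]
opening: 0.0006
grasp_force: 2.9
```

Request:
jog_arm([
  [0,[0,1.5,0],0],
  [0,[0,0,0],0],
])

```text
clock: 23.4
ee_pos: [0.5747, 0.0099, 0.0479]
orientation: [[0.015, 1.0, 0.003], [1.0, -0.015, -0.003], [-0.003, 0.003, -1.0]]
wrist_force: [-0.1, -5.7, 5.2]
opening: 0.0003
grasp_force: 3.0
```

Request:
jog_arm([
  [0,[0,1.5,0],0],
  [0,[0,0,0],0],
])

```text
clock: 23.6
ee_pos: [0.5747, 0.0114, 0.0479]
orientation: [[0.015, 1.0, 0.003], [1.0, -0.015, -0.003], [-0.003, 0.003, -1.0]]
wrist_force: [-0.5, -7.4, 5.2]
opening: 0.0
grasp_force: 3.1
```

Request:
jog_arm([
  [0,[0,1.5,0],0],
  [0,[0,1.5,0],0],
  [0,[0,0,0],0],
])

```text
clock: 23.9
ee_pos: [0.5748, 0.0142, 0.048]
orientation: [[0.014, 1.0, 0.003], [1.0, -0.014, -0.003], [-0.003, 0.003, -1.0]]
wrist_force: [-0.1, -5.9, 5.1]
opening: 0.0005
grasp_force: 3.4
```

Request:
jog_arm([
  [0,[0,1.5,0],0],
  [0,[0,0,0],0],
])

```text
clock: 24.1
ee_pos: [0.5748, 0.0154, 0.0481]
orientation: [[0.014, 1.0, 0.003], [1.0, -0.014, -0.003], [-0.003, 0.003, -1.0]]
wrist_force: [-0.4, -7.2, 6.5]
opening: 0.0005
grasp_force: 3.7
```

Request:
jog_arm([
  [0,[0,1.2,0],0],
  [0,[0,0,0],0],
])

```text
clock: 24.3
ee_pos: [0.5748, 0.0164, 0.0482]
orientation: [[0.014, 1.0, 0.003], [1.0, -0.014, -0.004], [-0.004, 0.003, -1.0]]
wrist_force: [-1.4, -7.9, 6.2]
opening: 0.0002
grasp_force: 4.0
```

Request:
jog_arm([
  [0,[0,1.2,0],0],
  [0,[0,0,0],0],
])

```text
clock: 24.5
ee_pos: [0.5749, 0.0175, 0.0482]
orientation: [[0.014, 1.0, 0.003], [1.0, -0.014, -0.004], [-0.004, 0.003, -1.0]]
wrist_force: [0.1, -8.3, 6.1]
opening: 0.0003
grasp_force: 4.2
```

Request:
jog_arm([
  [0,[0,1.2,0],0],
  [0,[0,0,0],0],
])

```text
clock: 24.7
ee_pos: [0.5749, 0.0186, 0.0482]
orientation: [[0.014, 1.0, 0.003], [1.0, -0.014, -0.004], [-0.004, 0.003, -1.0]]
wrist_force: [0.3, -8.3, 7.1]
opening: 0.0003
grasp_force: 4.2
```

Request:
jog_arm([
  [0,[0,1.2,0],0],
  [0,[0,1,0],0],
  [0,[0,0,0],0],
])

```text
clock: 25.0
ee_pos: [0.5749, 0.0206, 0.0482]
orientation: [[0.014, 1.0, 0.003], [1.0, -0.014, -0.004], [-0.004, 0.003, -1.0]]
wrist_force: [-0.0, -8.5, 7.2]
opening: 0.0005
grasp_force: 4.5
```

Request:
jog_arm([
  [0,[0,1.2,0],0],
  [0,[0,0,0],0],
])

```text
clock: 25.2
ee_pos: [0.5749, 0.0217, 0.0483]
orientation: [[0.014, 1.0, 0.003], [1.0, -0.014, -0.005], [-0.005, 0.003, -1.0]]
wrist_force: [-0.3, -10.0, 5.9]
opening: 0.0004
grasp_force: 4.8
```

Request:
jog_arm([
  [0,[0,1.2,0],0],
  [0,[0,0,0],0],
])

```text
clock: 25.4
ee_pos: [0.5749, 0.0224, 0.0483]
orientation: [[0.014, 1.0, 0.003], [1.0, -0.014, -0.005], [-0.005, 0.003, -1.0]]
wrist_force: [-1.2, -10.5, 6.5]
opening: 0.0006
grasp_force: 5.5
```

Request:
jog_arm([
  [0,[0,0.8,0],0],
  [0,[0,0,0],0],
])

```text
clock: 25.6
ee_pos: [0.5749, 0.0227, 0.0483]
orientation: [[0.014, 1.0, 0.003], [1.0, -0.014, -0.006], [-0.006, 0.003, -1.0]]
wrist_force: [0.0, -13.0, 7.6]
opening: 0.0008
grasp_force: 6.3
```

Right is firm and home (8.5, 10, 10.5, 13 N). I'll go back and recheck the left lever, because it was pressed while the board was tilted.

Request:
jog_arm([
  [0,[0,-4,0],0],
  [0,[0,-16,0],0],
  [0,[0,-5,40],0],
  [0,[0,0,45],0],
  [0,[0,35,35],0],
  [0,[1,48,0],0],
  [0,[1,48,0],0],
  [0,[1,48,0],0],
  [0,[1,48,0],0],
  [0,[0,40,0],0],
])

```text
clock: 26.6
ee_pos: [0.5772, 0.2706, 0.1662]
orientation: [[0.015, 1.0, -0.001], [1.0, -0.015, 0.001], [0.001, -0.001, -1.0]]
wrist_force: [-0.6, -0.1, 0.0]
opening: 0.0001
grasp_force: 0.0
```

Request:
jog_arm([
  [0,[0,15,0],0],
  [0,[0,-3,-20],0],
  [0,[0,0,-40],0],
  [0,[0,0,-40],0],
  [0,[0,0,-22],0],
  [0,[0,0,0],0],
  [0,[0,0,0],0],
  [0,[0,0,0],0],
])

```text
clock: 27.4
ee_pos: [0.5791, 0.2806, 0.0466]
orientation: [[0.016, 1.0, 0.003], [1.0, -0.016, 0.001], [0.002, 0.003, -1.0]]
wrist_force: [0.0, 0.5, 0.3]
opening: 0.0007
grasp_force: 0.0
```

Commanded y is about 0.2795, and home contact was measured at about 0.2495.

Request:
jog_arm([
  [0,[0,-7,0],0],
  [0,[0,-7,0],0],
  [0,[0,-5,0],0],
  [0,[0,-4,0],0],
  [0,[0,-3,0],0],
  [0,[0,-2,0],0],
  [0,[0,0,0],0],
])

```text
clock: 28.1
ee_pos: [0.5776, 0.2522, 0.0447]
orientation: [[0.016, 1.0, -0.0], [1.0, -0.016, -0.0], [-0.0, -0.0, -1.0]]
wrist_force: [-0.5, -0.5, 0.3]
opening: 0.0004
grasp_force: 0.0
```

Request:
jog_arm([
  [0,[0,-1.5,0],0],
  [0,[0,0,0],0],
])

```text
clock: 28.3
ee_pos: [0.5776, 0.2512, 0.0447]
orientation: [[0.015, 1.0, 0.0], [1.0, -0.015, 0.0], [0.0, 0.0, -1.0]]
wrist_force: [0.0, 0.5, -0.9]
opening: 0.0006
grasp_force: 0.2
```

Request:
jog_arm([
  [0,[0,-1.5,0],0],
  [0,[0,0,0],0],
])

```text
clock: 28.5
ee_pos: [0.5777, 0.2511, 0.0447]
orientation: [[0.016, 1.0, 0.0], [1.0, -0.016, 0.003], [0.003, 0.0, -1.0]]
wrist_force: [-0.9, 5.1, -1.2]
opening: 0.0002
grasp_force: 2.6
```

Request:
jog_arm([
  [0,[0,-1.2,0],0],
  [0,[0,0,0],0],
])

```text
clock: 28.7
ee_pos: [0.5777, 0.251, 0.0448]
orientation: [[0.016, 1.0, 0.001], [1.0, -0.016, 0.005], [0.005, 0.001, -1.0]]
wrist_force: [-0.0, 8.8, -1.3]
opening: 0.0005
grasp_force: 4.0
```

Request:
jog_arm([
  [0,[0,-1,0],0],
  [0,[0,0,0],0],
])

```text
clock: 28.9
ee_pos: [0.5778, 0.2507, 0.0449]
orientation: [[0.016, 1.0, 0.001], [1.0, -0.016, 0.006], [0.006, 0.001, -1.0]]
wrist_force: [-0.2, 9.7, -0.7]
opening: 0.0003
grasp_force: 4.9
```

Request:
jog_arm([
  [0,[0,-0.8,0],0],
  [0,[0,0,0],0],
])

```text
clock: 29.1
ee_pos: [0.5778, 0.2506, 0.0449]
orientation: [[0.016, 1.0, 0.001], [1.0, -0.016, 0.007], [0.007, 0.001, -1.0]]
wrist_force: [-2.1, 11.5, -1.7]
opening: 0.0007
grasp_force: 5.7
```

Left is firm at 11.5 N and barely moves. Retract clear and hand in.

Request:
jog_arm([
  [0,[0,4,0],0],
  [0,[0,16,0],0],
  [0,[0,15,20],0],
  [0,[0,0,45],0],
  [0,[0,0,45],0],
  [0,[0,0,20],0],
  [0,[0,0,0],0],
  [0,[0,0,0],0],
  [0,[0,0,0],0],
  [0,[0,0,0],0],
])

```text
clock: 30.1
ee_pos: [0.5767, 0.2811, 0.1727]
orientation: [[0.015, 1.0, -0.003], [1.0, -0.015, -0.002], [-0.002, -0.003, -1.0]]
wrist_force: [0.1, -0.8, -0.3]
opening: 0.0005
grasp_force: 0.0
```

Run:
```python
from bench import arm
o=arm.observe();print(o["clock"],o["ee_pos"],o["wrist_force"]);print(arm.close_job())
```

```text
30.1 [0.57671965 0.28109599 0.17268145] [ 0.08895701 -0.8267277  -0.2805656 ]
the job is handed in; nothing more can be done
None
```

The job is handed in at 30.1 s: the board stands in the holder, both levers came up firm (left about 11.5 N, right about 13 N in y, about 15 N with the vertical part) and the arm is clear, but no verdict was returned and I took no picture after the pressing.

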